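# Post and press a lantern base in the screwing jig

## Robot

A 7-joint arm with a two-finger parallel gripper is mounted at the origin on the work surface. World frame = base frame: x ahead of the robot, y to its left, z up, the work surface at z = 0. Lengths are in m, angles in rad, forces in N, time in s.
With the tool pointing down it reaches from about 0.425 to 0.95 m from the base axis. Payload 4.7 kg.
Tool frame: the origin (TCP) lies midway between the tips of the shut fingers; the grasp point (between the pads) lies 19 mm behind it; z points along the fingers, y is the line along which they close (so a half turn about z gives the same grasp; the last joint's range is limited). The gripper opens to 85 mm and grips with 20 to 120 N. Pads are 22 mm wide; open, the fingers measure 114 mm over their backs; the gripper's body (76 mm by 85 mm) begins 54 mm behind the grasp point. The pads swing forward as they close: fully open they stand 13 mm farther back than shut.
Start: joints at [1.199, 0.469, -0.049, 1.532, 0.024, 1.141, -0.082], TCP at [0.227, -0.636, 0.231] pointing down, gripper open.
Joint ranges: [-2.59, 2.59], [-0.33, 1.99], [-1.39, 1.29], [0.1, 2.45], [-1.04, 4.18], [0.21, 1.99], [-2.66, 2.66]. Speed limits (rad/s): [2.57, 2.57, 3.14, 3.14, 3.14, 3.14, 3.14].

## Interface

Orientations are given as a unit quaternion [x, y, z, w].
In Python, from cell import manip gives the robot as it stands.
- The arm moves only by the shell command python3 -m pendant 'ROWS' [FORCE]. ROWS is JSON, a list of rows, each a list of 5 numbers: the finger opening in m, from 0 to 0.0854, then the shift along the tool's x, y, z in m, then the turn about the tool's z in degrees. In form: [[hand, x, y, z, yaw], ...]. A call has 1 to 12 rows; each row shifts and turns the commanded pose from where the row before left it, along the tool's axes as they then stand; what a row does not reach is not made up. A row lasts 1/10 s, in which the tool goes at most 50 mm and 8.59 degrees, less where a joint would pass 70% of its speed; a pose out of reach is approached as far as the arm can. A call is refused whole if a number of a shift passes 0.05 or a number of a turn 8.59, either way. A call with a gripper value outside its range is refused whole. The fingers move at their own pace and stop on an object; FORCE is the grip in N (left out, the last holds). Time passes only in rows, so rows that do not move let the fingers close. It gives the time, the measured TCP pose, the force, the opening and the grip force at its end, in the units of the state.
- manip.get_obs(): the state, without advancing time (a new reading comes with each control period).
- manip.grab_frame(name): name is "side" or "top" or "wrist"; returns the picture (400x640x3 uint8, red, green, blue); there is no depth.
- manip.camera_params(name): a dict with "fx", "fy", "cx", "cy" (pixels), "rvec" (rotation vector, rad) and "tvec" (3), from world to camera coordinates, as OpenCV has them; the wrist camera has in their place "mount" (4x4, takes a point from camera to tool coordinates, whose origin is the TCP and whose axes are the flange's). Camera axes: x right, y down, z forward; pixel columns grow to the right and rows downward; lengths in m; the calibration is good to about 2 mm. A picture is of the moment at which its call begins: read the wrist's pose just before it. camera_params takes no time and is no camera call.
- manip.job_done(): hands the job in; it is judged then, once.
The state is a dict: "clock": time; "joint_pos": joint angles; "qvel": joint speeds; "joint_efforts": joint torques, N m; "eef_pos": TCP position; "eef_rot": TCP orientation; "contact_force": force on the tool from outside, world axes, zero at the start; "ft_torque": the same for the moment, N m; "gripper_width": finger opening in m; "grasp_force": force on a finger pad.
Only numpy, scipy, OpenCV 4.12 (cv2) and the standard library are available. Lean on these libraries where they do the work, as an engineer would, in place of code of your own. Each camera call takes 0.05 s, during which the arm holds its last target. There are 200 camera calls.

## Task

We are building wooden lanterns: stand one post upright in each of the two holes of the lantern base that are nearest the jig's fence, right down to the bottom of the hole, and leave the other two posts in their stand. Then, with the fingers against the base's near edge, slide the base along the jig until it is flush against the fence, without slamming it, and keep pressing it there with a steady force of about 10 newtons, fingers off the posts, so that I can drive the screws through the fence into the posts: finish while still pressing. Do not disturb the other things on the table.

Things in the scene. Friction and masses are not known exactly. Their poses are not given: they have to be found in the camera images.
- lantern_base: square pine board 160 x 160 x 40 mm, about 0.45 kg, loose on the jig's board between its side guides; sliding it with two posts in takes about 1 to 3 N. Origin under its centre, 12 mm above the table; x points to the fence, y left, z up. Four blind holes from the top, 19 mm wide, 32 mm deep, at x, y = +-58 mm; fill the two at x = +58. A flat brass saucer, 3 mm high, lies in the middle
- seat_left (a point): centre of the floor of the left one of the two holes nearest the fence (at 58, 58, 8 mm in the base's frame); the hole's mouth is 32 mm above it. A fully home post has its lower end here
- seat_right (a point): the same for the right one of the two holes nearest the fence (at 58, -58, 8 mm in the base's frame)
- push_point (a point): middle of the base's near edge face (at -80, 0, 20 mm in the base's frame), where to press; it faces the robot, is 160 mm wide and spans 12 to 52 mm above the table. The way to push is the jig's x
- jig: screwing jig fixed to the table: board 280 x 230 x 12 mm, two beech side guides (top 30 mm above the table; the base has 2.5 mm play each side), the fence across its far end. Origin under its centre, on the table; x points to the fence, y left, z up. The base slides along x; its origin is at x = 30 mm here when flush with the fence, and 15 to 45 mm short of that at the start
- fence: the jig's beech fence, rigid, 205 mm long, 24 mm thick, its top 62 mm above the table, with two steel drill bushings on its far side. Origin on the face that the base is pressed against, at the bottom middle, on the jig's board 12 mm above the table; axes as the jig's
- fence_face (a point): middle of the fence's face that the base is pressed against, 32 mm above the table
- post_stand: block of brown wood fixed to the table, 210 x 56 x 60 mm, with four holes in a row along its x at -75, -25, 25, 75 mm, 18.5 mm in diameter and 50 mm deep (10 mm of wood below), a post in each; the tops of the posts stand 100 mm clear of it. Origin at the centre of its underside. It stands to the left or to the right of the jig
- post1: one of four identical upright beech posts, round, 16 mm in diameter, 150 mm long, 22 g, rim of the foot broken 1 mm; any post fits any hole. Origin at the centre of its lower end, z up along the post. At the start it stands in the post stand, lower end 10 mm and top 160 mm above the table
- post2: one of four identical upright beech posts, round, 16 mm in diameter, 150 mm long, 22 g, rim of the foot broken 1 mm; any post fits any hole. Origin at the centre of its lower end, z up along the post. At the start it stands in the post stand, lower end 10 mm and top 160 mm above the table
- post3: one of four identical upright beech posts, round, 16 mm in diameter, 150 mm long, 22 g, rim of the foot broken 1 mm; any post fits any hole. Origin at the centre of its lower end, z up along the post. At the start it stands in the post stand, lower end 10 mm and top 160 mm above the table
- post4: one of four identical upright beech posts, round, 16 mm in diameter, 150 mm long, 22 g, rim of the foot broken 1 mm; any post fits any hole. Origin at the centre of its lower end, z up along the post. At the start it stands in the post stand, lower end 10 mm and top 160 mm above the table
- clay_box: bystander: green and purple cardboard box of modelling clay, 215 x 105 x 36 mm, lying flat on the other side of the jig from the post stand; origin under its centre
- glue: bystander: white glue bottle with red cap, 58 mm in diameter, 150 mm high, behind the left of the work area; origin under its centre
- clay_dog: bystander: little dog of fired clay, about 85 x 30 x 80 mm, on the far right; origin under its centre
- clay_angel: bystander: little angel of fired clay, 90 mm high, on the far left; origin under its centre
- driver: bystander: blue cordless drill driver lying on its side behind the jig to the right, about 205 x 195 x 58 mm; origin on the table under its motor
Not all that is in view belongs to the job. Leave any turquoise look-alike of the post4 alone. What is shaped like the post2 but turquoise is not meant.

How it is judged:
On the way, in this order (a step that is already met when the one before it is completed fails the run):
1. a post stands fully home, let go, in each of the two holes nearest the fence (((distance between post1 and seat_left below 0.004 m and angle between post1's own z axis and vertical below 0.12 rad) or (distance between post2 and seat_left below 0.004 m and angle between post2's own z axis and vertical below 0.12 rad) or (distance between post3 and seat_left below 0.004 m and angle between post3's own z axis and vertical below 0.12 rad) or (distance between post4 and seat_left below 0.004 m and angle between post4's own z axis and vertical below 0.12 rad)) and ((distance between post1 and seat_right below 0.004 m and angle between post1's own z axis and vertical below 0.12 rad) or (distance between post2 and seat_right below 0.004 m and angle between post2's own z axis and vertical below 0.12 rad) or (distance between post3 and seat_right below 0.004 m and angle between post3's own z axis and vertical below 0.12 rad) or (distance between post4 and seat_right below 0.004 m and angle between post4's own z axis and vertical below 0.12 rad)) and contact force between the fingers and post1 below 0.5 N and contact force between the fingers and post2 below 0.5 N and contact force between the fingers and post3 below 0.5 N and contact force between the fingers and post4 below 0.5 N), for 0.2 s.
2. the base is flush against the fence and pressed on it by the fingers at its near edge with 5 to 18 N (contact force between lantern_base and fence between 5 and 18 N and contact force between the fingers and lantern_base above 4 N and angle between the x axis of lantern_base and the x axis of jig, either way round below 0.035 rad and z of lantern_base in the frame of jig between 0.009 and 0.015 m and angle between lantern_base's own z axis and vertical below 0.03 rad and x of lantern_base in the frame of jig above 0.027 m and linear speed of lantern_base below 0.005 m/s and x of the grasp point in the frame of lantern_base below -0.06 m), for 0.5 s.
At the end, for the whole second after the job is handed in: Still holding: fingers at its near edge press the base (over 4 N), which lies flush (3 mm, 2 degrees) and still on the fence with 5 to 18 N; both fence-side holes hold a post, foot within 4 mm of the hole floor's centre, lean under 7 degrees, untouched; the other two posts are in the stand (all of step 1 and all of step 2 and ((distance between post1 and seat_left below 0.004 m and angle between post1's own z axis and vertical below 0.12 rad) or (distance between post1 and seat_right below 0.004 m and angle between post1's own z axis and vertical below 0.12 rad) or (z of post1 in the frame of post_stand between 0.004 and 0.016 m and angle between post1's own z axis and vertical below 0.12 rad and x of post1 in the frame of post_stand between -0.08 and 0.08 m and y of post1 in the frame of post_stand between -0.005 and 0.005 m)) and ((distance between post2 and seat_left below 0.004 m and angle between post2's own z axis and vertical below 0.12 rad) or (distance between post2 and seat_right below 0.004 m and angle between post2's own z axis and vertical below 0.12 rad) or (z of post2 in the frame of post_stand between 0.004 and 0.016 m and angle between post2's own z axis and vertical below 0.12 rad and x of post2 in the frame of post_stand between -0.08 and 0.08 m and y of post2 in the frame of post_stand between -0.005 and 0.005 m)) and ((distance between post3 and seat_left below 0.004 m and angle between post3's own z axis and vertical below 0.12 rad) or (distance between post3 and seat_right below 0.004 m and angle between post3's own z axis and vertical below 0.12 rad) or (z of post3 in the frame of post_stand between 0.004 and 0.016 m and angle between post3's own z axis and vertical below 0.12 rad and x of post3 in the frame of post_stand between -0.08 and 0.08 m and y of post3 in the frame of post_stand between -0.005 and 0.005 m)) and ((distance between post4 and seat_left below 0.004 m and angle between post4's own z axis and vertical below 0.12 rad) or (distance between post4 and seat_right below 0.004 m and angle between post4's own z axis and vertical below 0.12 rad) or (z of post4 in the frame of post_stand between 0.004 and 0.016 m and angle between post4's own z axis and vertical below 0.12 rad and x of post4 in the frame of post_stand between -0.08 and 0.08 m and y of post4 in the frame of post_stand between -0.005 and 0.005 m))); the arm keeps its last pose, push and grip.
It fails at once if the clay box, glue, clay figures, or drill driver is moved more than 30 mm (distance of any of clay_box, glue, clay_dog, clay_angel, driver from where it was at the start of the episode above 0.03 m).
It fails at once if the base is slammed against the fence with over 40 N (contact force between lantern_base and fence above 40 N).
It also fails if it takes over 70 s, if anything falls off the work surface, if the arm or the gripper's body presses on something with over 40 N, if the wrist force passes 120 N, or if a joint passes its speed limit or range.

## Working session

There is one attempt and no reset: what is moved stays moved. The work goes in short steps, Python scripts to look and compute and a shell command to move; the robot and the scene stay as the last step left them, time stands still between calls to the robot, and variables do not carry over. Pictures are saved under pics/ and viewed, at most 12 in all, crops included, and the job is handed in when it is done.

```bash
mkdir -p pics; ls
python3 - <<'E'
from cell import manip
import cv2,numpy as np
o=manip.get_obs(); print({k:np.round(v,3).tolist() for k,v in o.items()})
for n in ("top","side"):
    cv2.imwrite(f"pics/{n}0.png",manip.grab_frame(n)[:,:,::-1])
for n in ("top","side","wrist"): print(n,manip.camera_params(n))
E
```

```text
pics
{'clock': 0.0, 'joint_pos': [1.199, 0.469, -0.049, 1.534, 0.024, 1.141, -0.082], 'qvel': [-0.003, -0.001, -0.0, 0.001, 0.001, 0.002, -0.002], 'joint_efforts': [-0.001, -51.032, -0.046, -23.772, 0.011, 0.008, -0.0], 'eef_pos': [0.227, -0.635, 0.23], 'eef_rot': [0.985, 0.171, -0.0, -0.001], 'contact_force': [0.708, -0.119, -1.022], 'ft_torque': [0.016, 0.07, 0.039], 'grasp_force': 0.0, 'gripper_width': 0.085}
top {'fx': 397.3450525891032, 'fy': 397.3450525891032, 'cx': 315.5295995681569, 'cy': 195.23510547615544, 'rvec': array([ 2.13887169, -2.11549162,  0.18919972]), 'tvec': array([-0.00841332,  0.56306669,  1.070277  ])}
side {'fx': 427.0940225019161, 'fy': 427.0940225019161, 'cx': 320.47204184175195, 'cy': 192.12181731849932, 'rvec': array([ 0.19041799, -2.82939064,  1.23399905]), 'tvec': array([0.53378733, 0.069043  , 1.43584393])}
wrist {'fx': 309.9456430587014, 'fy': 309.9456430587014, 'cx': 328.6734303613096, 'cy': 195.2288295272382, 'mount': array([[ 5.21089132e-04, -9.48283165e-01, -3.17425215e-01,
         8.20799349e-02],
       [ 9.99999249e-01,  8.46161268e-04, -8.86229989e-04,
         8.43161743e-04],
       [ 1.10898990e-03, -3.17424515e-01,  9.48282894e-01,
        -1.42087706e-01],
       [ 0.00000000e+00,  0.00000000e+00,  0.00000000e+00,
         1.00000000e+00]])}
```

View pics/top0.png

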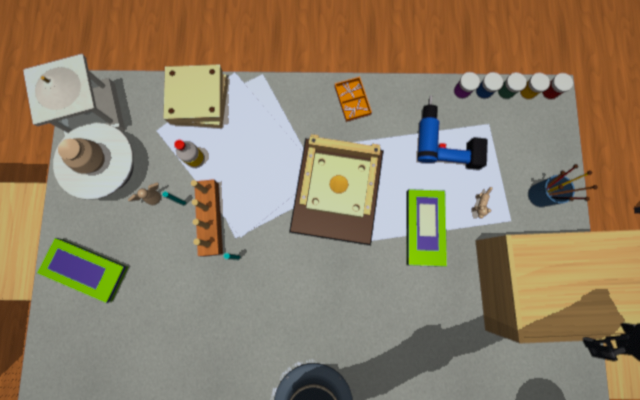

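View pics/side0.png

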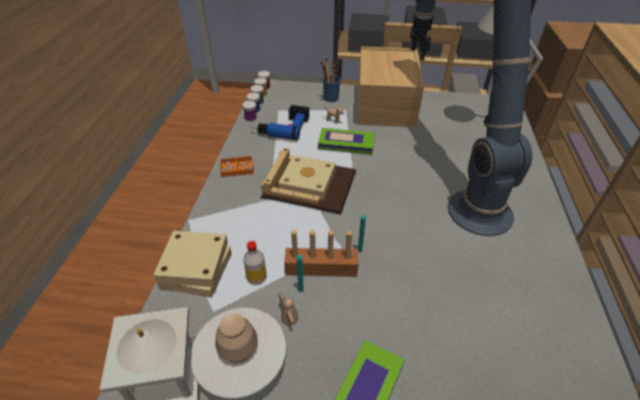

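```bash
cat > h.py <<'E'
from cell import manip
import cv2,numpy as np
from scipy.spatial.transform import Rotation as R
def pose():
    o=manip.get_obs(); return np.array(o["eef_pos"]),R.from_quat(o["eef_rot"]).as_matrix()
def cam(n,ps=None):
    c=manip.camera_params(n)
    K=np.array([[c["fx"],0,c["cx"]],[0,c["fy"],c["cy"]],[0,0,1]])
    if n=="wrist":
        p,M=ps; m=c["mount"]; return K,M@m[:3,:3],p+M@m[:3,3]   # cam->world, centre
    W=cv2.Rodrigues(c["rvec"])[0].T; return K,W,-W@c["tvec"]
def cast(C,uv,z):
    K,W,o=C; d=(np.c_[np.atleast_2d(uv),np.ones(len(np.atleast_2d(uv)))]@np.linalg.inv(K).T)@W.T
    return o+d*((z-o[2])/d[:,2])[:,None]
def proj(C,P):
    K,W,o=C; q=((np.atleast_2d(P)-o)@W)@K.T; return q[:,:2]/q[:,2:]
def blobs(mask,amin,amax=1e9):
    out=[]
    for c in cv2.findContours(mask.astype(np.uint8),cv2.RETR_LIST,cv2.CHAIN_APPROX_NONE)[0]:
        a=cv2.contourArea(c)
        if amin<a<amax: out.append((a,np.array(cv2.minAreaRect(c)[0]),c))
    return sorted(out,key=lambda t:-t[0])
E
python3 - <<'E'
from h import *
im=cv2.imread("pics/top0.png")
C=cam("top"); print("cam",C[2])
cr=cv2.resize(im[125:275,150:390],None,fx=3.3,fy=3.3,interpolation=cv2.INTER_CUBIC)
cv2.imwrite("pics/crop0.png",cr)
h=cv2.cvtColor(im,cv2.COLOR_BGR2HSV)
for p in [(207,217),(340,175),(325,198),(195,209),(312,165),(175,198)]: print(p,h[p[1],p[0]])
# where rough px fall
for n,p,z in [("base",(340,184),.052),("post",(197,185),.16),("post",(195,209),.16),("tq",(225,254),.15),("tq",(165,193),.15)]: print(n,cast(C,p,z).round(3))
E
```

```text
cam [ 0.36382484 -0.0048564   1.15334974]
(207, 217) [ 13 182 174]
(340, 175) [ 23 135 192]
(325, 198) [ 35  56 209]
(195, 209) [ 13  95 159]
(312, 165) [ 21 108 158]
(175, 198) [ 89 235  52]
base [[ 0.596 -0.071  0.052]]
post [[0.567 0.3   0.16 ]]
post [[0.505 0.301 0.16 ]]
tq [[0.393 0.222 0.15 ]]
tq [[0.547 0.384 0.15 ]]
```

View pics/crop0.png

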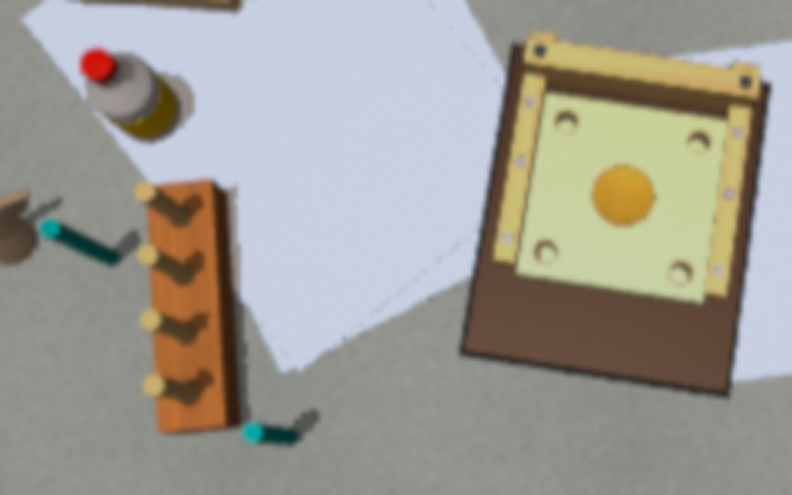

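Run:
```python
from h import *
im=cv2.imread("pics/top0.png"); C=cam("top")
up=cv2.resize(im,None,fx=4,fy=4,interpolation=cv2.INTER_CUBIC); h=cv2.cvtColor(up,cv2.COLOR_BGR2HSV)
U=lambda q:(np.array(q)+.5)/4-.5
# base top
m=cv2.inRange(h,(27,30,150),(40,110,255)); m[:520]=0;m[1000:]=0;m[:,:1160]=0;m[:,1560:]=0
a,c,ct=blobs(m,5000)[0]; box=U(cv2.boxPoints(cv2.minAreaRect(ct)))
B=cast(C,box,.052); print("base corners",B.round(4).tolist(),"sides",np.linalg.norm(B-np.roll(B,1,0),axis=1).round(4),"ctr",B.mean(0).round(4))
# saucer z~.055
s=cv2.inRange(h,(12,170,150),(24,255,255)); s[:640]=0;s[840:]=0;s[:,:1280]=0;s[:,1440:]=0
a,c,ct=blobs(s,300)[0]; print("saucer",cast(C,U(c),.055).round(4))
# post tops: search bright tan near hand-read points
g=cv2.inRange(h,(12,60,175),(26,150,255))
for p in [(145,192),(147,255),(150,320),(153,385)]:
    q=(np.array(p)/3.3+[150,125]); x,y=(q*4).astype(int); w=g[y-26:y+26,x-26:x+26]
    b=blobs(w,60); 
    print(p,cast(C,q,.16).round(4), b and (b[0][0],cast(C,U(b[0][1]+[x-26,y-26]),.16).round(4)))
```

```text
base corners [[0.5279, 0.0257, 0.052], [0.6877, 0.0039, 0.052], [0.6633, -0.1603, 0.052], [0.5048, -0.1345, 0.052]] sides [0.1619 0.1613 0.1661 0.1607] ctr [ 0.5959 -0.0663  0.052 ]
saucer [[ 0.596  -0.0667  0.055 ]]
(145, 192) [[0.5712 0.3085 0.16  ]] (362.0, array([[0.5732, 0.3104, 0.16  ]]))
(147, 255) [[0.5219 0.3037 0.16  ]] (360.5, array([[0.5236, 0.3046, 0.16  ]]))
(150, 320) [[0.4718 0.2982 0.16  ]] (388.0, array([[0.4746, 0.2998, 0.16  ]]))
(153, 385) [[0.4227 0.2927 0.16  ]] (420.5, array([[0.4241, 0.2936, 0.16  ]]))
```

Candidates: tan posts in the stand at top-image px (194,183), (195,202), (195,222), (196,242). Look-alikes are turquoise at (165,194) and (227,256). I'm choosing the two middle tan posts. The crop shows they are tan and in the stand, and their 50 mm spacing matches the description. The base is 160 mm square as expected, centred at (0.596, -0.067). I'm moving now.

```bash
cat >> h.py <<'E'
def plan(x,y,z,yaw=None):
    p,M=pose(); psi=np.degrees(np.arctan2(M[1,0],M[0,0])); d=M.T@(np.array([x,y,z])-p)
    t=0 if yaw is None else -(yaw-psi)
    print("at",p.round(4),"yaw",round(psi,2),"shift(current tool axes)",d.round(4),"turn",round(t,2))
    if yaw is not None:
        a=np.radians(yaw); N=np.array([[np.cos(a),np.sin(a),0],[np.sin(a),-np.cos(a),0],[0,0,-1]])
        print("shift after turn",(N.T@(np.array([x,y,z])-p)).round(4))
E
python3 -m pendant '[[0.05,0,0,-0.05,0],[0.05,0,0,-0.05,0],[0.05,0.04,-0.027,0,0],[0.05,0.04,-0.027,0,0],[0.05,0.04,-0.027,0,0],[0.05,0.04,-0.027,0,0],[0.05,0.04,-0.027,0,0],[0.05,0.04,-0.027,0,0],[0.05,0.04,-0.027,0,0],[0.05,0.04,-0.027,0,0],[0.05,0.04,-0.027,0,0],[0.05,0.04,-0.027,0,0]]' 40
python3 -m pendant '[[0.05,0.04,-0.027,0,0],[0.05,0,0,0,7],[0.05,0,0,0,6.3],[0.05,0,0,0,0]]'
python3 -c "
from h import *
plan(.475,.30,.30,6.4)"
```

```text
clock: 1.3
eef_pos: [0.5135, -0.2452, 0.3311]
eef_rot: [0.985, 0.17, -0.0, 0.0]
contact_force: [1.2, -0.7, -0.5]
gripper_width: 0.0499
grasp_force: 0.0
clock: 1.7
eef_pos: [0.5414, -0.2077, 0.3307]
eef_rot: [0.998, 0.056, -0.001, -0.0]
contact_force: [-0.2, -0.3, -0.0]
gripper_width: 0.0498
grasp_force: 0.0
at [ 0.5414 -0.2077  0.3307] yaw 6.4 shift(current tool axes) [-0.0094 -0.5119  0.0309] turn -0.0
shift after turn [-0.0094 -0.5119  0.0307]
```

```bash
python3 -m pendant '[[0.05,0,-0.047,0.003,0],[0.05,0,-0.047,0.003,0],[0.05,0,-0.047,0.003,0],[0.05,0,0,0,0],[0.05,0,0,0,0]]'
cat > shot.py <<'E'
import sys
from h import *
ps=pose(); im=manip.grab_frame("wrist")[:,:,::-1]; n=sys.argv[1]
cv2.imwrite(f"pics/{n}.png",im); np.savez(f"pics/{n}.npz",p=ps[0],M=ps[1])
E
python3 shot.py w1
python3 -m pendant '[[0.05,0,-0.047,0.002,0],[0.05,0,-0.047,0.002,0],[0.05,0,-0.047,0.002,0],[0.05,0,-0.047,0.002,0],[0.05,0,-0.046,0.002,0],[0.05,0,-0.046,0.002,0],[0.05,-0.005,-0.046,0.002,0],[0.05,-0.005,-0.045,0.002,0],[0.05,0,0,0,0],[0.05,0,0,0,0]]'
python3 shot.py w2
python3 -c "
import cv2,numpy as np
cv2.imwrite('pics/w12.png',np.vstack([cv2.imread('pics/w1.png'),cv2.imread('pics/w2.png')])[::1][:, :])
a=np.hstack([cv2.imread('pics/w1.png'),cv2.imread('pics/w2.png')]);cv2.imwrite('pics/w12.png',cv2.resize(a,(800,250)))"
```

```text
clock: 2.2
eef_pos: [0.5257, -0.0673, 0.3224]
eef_rot: [0.998, 0.057, 0.0, 0.0]
contact_force: [-0.4, -0.9, 0.0]
gripper_width: 0.0502
grasp_force: 0.0
clock: 3.25
eef_pos: [0.4758, 0.2991, 0.3058]
eef_rot: [0.998, 0.055, -0.0, 0.0]
contact_force: [0.7, -1.4, 0.2]
gripper_width: 0.0504
grasp_force: 0.0
```

View pics/w12.png

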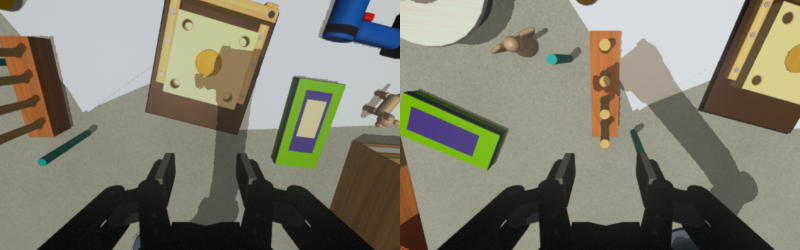

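```bash
cat > m.py <<'E'
from h import *
def load(n):
    z=np.load(f"pics/{n}.npz"); return cv2.imread(f"pics/{n}.png"),cam("wrist",(z["p"],z["M"]))
E
python3 - <<'E'
from m import *
im,C=load("w2"); up=cv2.resize(im,None,fx=4,fy=4,interpolation=cv2.INTER_CUBIC); h=cv2.cvtColor(up,cv2.COLOR_BGR2HSV)
U=lambda q:(np.array(q)+.5)/4-.5
print("pred tops px",proj(C,[[.5732,.3104,.16],[.5236,.3046,.16],[.4746,.2998,.16],[.4241,.2936,.16]]).round(1).tolist())
g=cv2.inRange(h,(12,60,150),(27,150,255))
for a,c,ct in blobs(g,300,6000):
    c=U(c)
    if abs(c[0]-327)<20: 
        print(a/16,c.round(1),cast(C,c,.16).round(4), "diam",(2*np.sqrt(a/16/np.pi)/C[0][0,0]*(C[2][2]-.16)).round(4))
im,C=load("w1"); up=cv2.resize(im,None,fx=4,fy=4,interpolation=cv2.INTER_CUBIC)
cv2.imwrite("pics/w1c.png",up[0:760,900:1700])
cv2.imwrite("pics/cmp.png",np.hstack([cv2.resize(up[0:800,880:1760],None,fx=.5,fy=.5),up[120:920:2,1160:1500:1][:, :340]]))
E
```

```text
pred tops px [[327.6, 72.0], [327.9, 130.6], [327.2, 182.3], [327.8, 230.4]]
292.09375 [327.2  71.1] [[0.5739 0.3107 0.16  ]] diam 0.0179
220.625 [311.  134.1] [[0.5187 0.3197 0.16  ]] diam 0.0156
206.71875 [327.3 182.7] [[0.4742 0.2996 0.16  ]] diam 0.0151
177.03125 [327.2 229.6] [[0.4248 0.2943 0.16  ]] diam 0.0139
121.25 [323.6 130.2] [[0.5236 0.3085 0.16  ]] diam 0.0115
```

View pics/cmp.png

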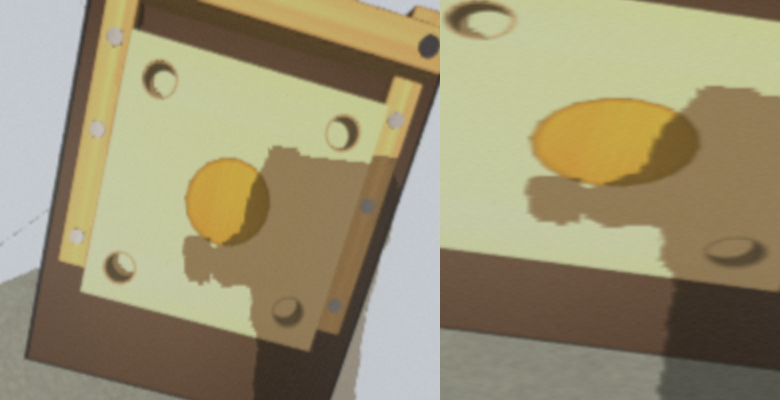

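```bash
cat >> m.py <<'E'
def holes(n,guess,z=.052,win=20,th=22):
    """guess: px (full res) of hole mouths; outer contour of what departs from the local board colour"""
    im,C=load(n); up=cv2.resize(im,None,fx=4,fy=4,interpolation=cv2.INTER_CUBIC)
    lab=cv2.cvtColor(up,cv2.COLOR_BGR2LAB).astype(float); out=[]
    for g in guess:
        x,y=(np.array(g)*4).astype(int); w=4*win; y0=max(y-w,0);x0=max(x-w,0); L=lab[y0:y+w,x0:x+w]
        med=np.median(L.reshape(-1,3),axis=0); m=(np.linalg.norm(L-med,axis=2)>th).astype(np.uint8)
        m=cv2.morphologyEx(m,cv2.MORPH_CLOSE,np.ones((5,5)))
        cs=[c for c in cv2.findContours(m,cv2.RETR_EXTERNAL,cv2.CHAIN_APPROX_NONE)[0] if cv2.contourArea(c)>400]
        if not cs: out.append(None); continue
        c=min(cs,key=lambda c:np.linalg.norm(np.array(cv2.minEnclosingCircle(c)[0])-[x-x0,y-y0]))
        P=cast(C,((cv2.convexHull(c)[:,0]+[x0,y0])+.5)/4-.5,z)[:,:2]
        (cx,cy),r=cv2.minEnclosingCircle((P*1e4).astype(np.float32)); e=cv2.fitEllipse((P*1e4).astype(np.float32)) if len(P)>5 else None
        print(g,"circle",round(cx/1e4,4),round(cy/1e4,4),"d",round(2*r/1e4,4),"ell",np.round(np.array(e[0])/1e4,4),np.round(np.array(e[1])/1e4,4))
        out.append((cx/1e4,cy/1e4))
    return out
E
python3 - <<'E'
from m import *
c=np.array([.596,-.0667]); a=np.radians(-8.5); X=np.array([np.cos(a),np.sin(a)]);Y=np.array([-X[1],X[0]])
P=[c+s*.058*X+t*.058*Y for s in(1,-1) for t in (1,-1)]; im,C=load("w1")
g=proj(C,[[*p,.052] for p in P]); print(np.round(P,4).tolist(),g.round(1).tolist())
holes("w1",[(300,40),(391,66),(280,133),(364,155)],win=16)
K=cv2.cvtColor(im,cv2.COLOR_BGR2HSV); s=cv2.inRange(K,(12,140,80),(24,255,255)); s[:70]=0; s[130:]=0; s[:,:300]=0; s[:,360:]=0
print("saucer",cast(C,blobs(s,100)[0][1],.055).round(4))
E
```

```text
[[0.6619, -0.0179], [0.6448, -0.1326], [0.5472, -0.0008], [0.5301, -0.1155]] [[300.5, 39.8], [392.0, 66.9], [280.0, 134.0], [364.2, 156.7]]
(300, 40) circle 0.6624 -0.0167 d 0.0223 ell [ 0.6625 -0.0166] [0.0217 0.0219]
(391, 66) circle 0.6456 -0.1313 d 0.0219 ell [ 0.6456 -0.1313] [0.0214 0.0217]
(280, 133) circle 0.5477 0.0002 d 0.0218 ell [5.475e-01 4.000e-04] [0.0209 0.0218]
(364, 155) circle 0.5311 -0.1145 d 0.0206 ell [ 0.531  -0.1146] [0.0197 0.0205]
saucer [[ 0.5973 -0.0657  0.055 ]]
```

Both wrist and top views agree to about 1 mm: posts at (0.4743, 0.2998) and (0.5236, 0.3047), hole mouths 116 mm apart. Gripping the third post now.

```bash
python3 -m pendant '[[0.05,-0.0014,-0.001,0.04,0],[0.05,0,0,0.045,0],[0.05,0,0,0.045,0],[0.05,0,0,0.035,0],[0.05,0,0,0.019,0],[0.05,0,0,0,0],[0.0,0,0,0,0],[0.0,0,0,0,0],[0.0,0,0,0,0],[0.0,0,0,0,0],[0.0,0,0,0,0]]' 40
python3 -c "
from h import *
plan(.4743,.2998,.121)"
```

```text
clock: 4.4
eef_pos: [0.4748, 0.3008, 0.1241]
eef_rot: [0.998, 0.055, 0.002, -0.0]
contact_force: [0.8, -0.7, 6.2]
gripper_width: 0.015
grasp_force: 39.5
at [0.4748 0.3008 0.1241] yaw 6.33 shift(current tool axes) [-0.0006  0.001   0.0031] turn 0
```

```bash
python3 -m pendant '[[0.0,0,0,-0.02,0],[0.0,0,0,-0.04,0],[0.0,0,0,-0.048,0],[0.0,0,0,-0.048,0],[0.0,0,0,-0.04,0],[0.0,0.0189,0.042,0,0],[0.0,0.0189,0.042,0,0],[0.0,0.0189,0.042,0,0],[0.0,0.0189,0.042,0,0]]'
python3 -m pendant '[[0.0,0.0189,0.042,0,0],[0.0,0.0189,0.042,0,0],[0.0,0.0189,0.042,0,0],[0.0,0.0189,0.042,0,0],[0.0,0,0,0.03,0],[0.0,0,0,0.03,0],[0.0,0,0,0,0],[0.0,0,0,0,0]]'
python3 shot.py w3
python3 -c "
from m import *
plan(.6624,-.0167,.25,6.4)
im,C=load('w3'); print(proj(C,[[.6624,-.0167,.052],[.6456,-.1313,.052]]))
M=cv2.resize(im,(800,500)); cv2.imwrite('pics/w3v.png',M)"
```

```text
clock: 5.3
eef_pos: [0.5677, 0.1404, 0.3189]
eef_rot: [0.998, 0.056, 0.001, 0.0]
contact_force: [0.5, 1.0, -0.4]
gripper_width: 0.0149
grasp_force: 39.4
clock: 6.1
eef_pos: [0.6609, -0.0164, 0.2588]
eef_rot: [0.998, 0.056, -0.0, -0.0]
contact_force: [0.4, -0.3, 0.8]
gripper_width: 0.015
grasp_force: 39.4
at [ 0.6615 -0.0161  0.26  ] yaw 6.39 shift(current tool axes) [0.0008 0.0007 0.01  ] turn -0.01
shift after turn [0.0008 0.0007 0.01  ]
[[328.83838586 165.43326103]
 [423.77952153 189.92711678]]
```

View pics/w3v.png

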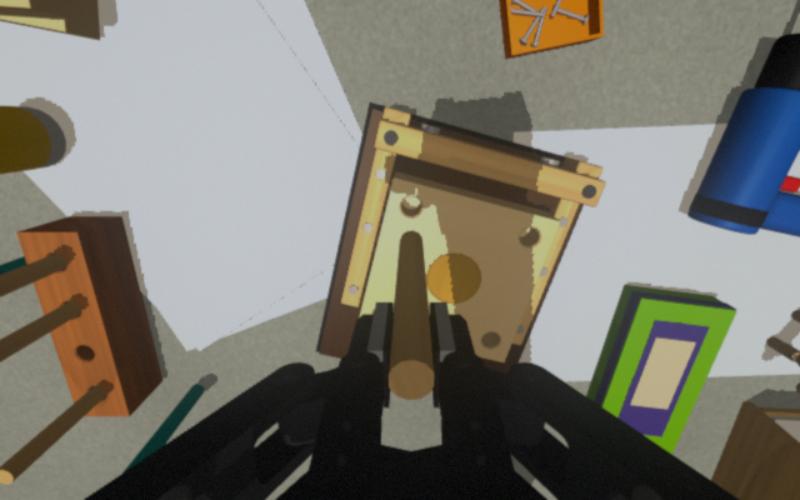

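```bash
python3 -c "
from m import *
holes('w3',[(329,164),(423,190)],win=14)
im,C=load('w3'); p=np.load('pics/w3.npz')['p']; X=np.load('pics/w3.npz')['M'][:,0]; Y=np.load('pics/w3.npz')['M'][:,1]
for z in (.143,.146): print('expected foot ctr, fore edge, left/right px',proj(C,[[p[0],p[1],z],[*(p+X*.008)[:2],z],[*(p-Y*.008)[:2],z],[*(p+Y*.008)[:2],z]]).round(1).tolist())
print('top ctr', proj(C,[[p[0],p[1],z+.15],[*(p-X*.008)[:2],z+.15],[*(p+X*.008)[:2],z+.15]]).round(1).tolist())
g=cv2.cvtColor(im,cv2.COLOR_BGR2HSV)
print('col',[ (v,g[v,329].tolist()) for v in range(158,200,2)])
print('row200',[ (u,g[200,u].tolist()) for u in range(316,342,2)])
"
```

```text
Traceback (most recent call last):
  File "m.py", line 17, in holes
    print(g,"circle",round(cx/1e4,4),round(cy/1e4,4),"d",round(2*r/1e4,4),"ell",np.round(np.array(e[0])/1e4,4),np.round(np.array(e[1])/1e4,4))
                                                                                                  ~^^^
TypeError: 'NoneType' object is not subscriptable
```

```bash
sed -i 's/cv2.contourArea(c)>400\]/1200<cv2.contourArea(c)<9000]/; s/if len(P)>5 else None/if len(P)>5 else ((0,0),(0,0))/' m.py; python3 -c "
from m import *
holes('w3',[(329,162),(423,190)],win=13,th=25)
im,C=load('w3'); p=np.load('pics/w3.npz')['p']; X=np.load('pics/w3.npz')['M'][:,0]; Y=np.load('pics/w3.npz')['M'][:,1]
for z in (.143,.146): print('expected foot ctr, fore edge, left/right px',proj(C,[[p[0],p[1],z],[*(p+X*.008)[:2],z],[*(p-Y*.008)[:2],z],[*(p+Y*.008)[:2],z]]).round(1).tolist())
print('top ctr', proj(C,[[p[0],p[1],z+.15],[*(p-X*.008)[:2],z+.15],[*(p+X*.008)[:2],z+.15]]).round(1).tolist())
g=cv2.cvtColor(im,cv2.COLOR_BGR2HSV)
print('col',[ (v,g[v,329].tolist()) for v in range(170,200,2)])
print('row200',[ (u,g[200,u].tolist()) for u in range(314,344,2)])
"
```

```text
(329, 162) circle 0.6636 -0.0162 d 0.0381 ell [ 0.6601 -0.0155] [0.0318 0.046 ]
(423, 190) circle 0.6465 -0.1386 d 0.0352 ell [ 0.6468 -0.139 ] [0.0324 0.0375]
expected foot ctr, fore edge, left/right px [[328.2, 190.7], [328.2, 181.9], [319.0, 190.7], [337.3, 190.7]]
expected foot ctr, fore edge, left/right px [[328.1, 191.8], [328.1, 182.9], [318.9, 191.8], [337.4, 191.8]]
top ctr [[327.0, 305.6], [327.0, 321.7], [327.0, 288.7]]
col [(170, [20, 95, 86]), (172, [19, 109, 103]), (174, [23, 82, 168]), (176, [32, 54, 192]), (178, [33, 57, 193]), (180, [33, 57, 192]), (182, [32, 57, 193]), (184, [29, 63, 150]), (186, [18, 117, 85]), (188, [19, 112, 84]), (190, [18, 113, 86]), (192, [18, 118, 82]), (194, [18, 117, 83]), (196, [18, 120, 83]), (198, [17, 117, 83])]
row200 [(314, [32, 62, 193]), (316, [33, 63, 194]), (318, [32, 62, 186]), (320, [20, 99, 85]), (322, [18, 114, 83]), (324, [18, 112, 84]), (326, [18, 121, 84]), (328, [17, 115, 84]), (330, [20, 124, 82]), (332, [18, 108, 83]), (334, [18, 116, 81]), (336, [19, 124, 78]), (338, [25, 80, 124]), (340, [32, 63, 191]), (342, [33, 63, 190])]
```

```bash
python3 -c "
from m import *
im,C=load('w3')
g=cv2.cvtColor(im,cv2.COLOR_BGR2HSV)
print('col',[ (v,g[v,329].tolist()) for v in range(146,178,1)])
for r in (160,163,166): print('row',r,[ (u,g[r,u].tolist()) for u in list(range(316,324))+list(range(334,344))])
for v in (162.5,163.5,164.5,165.5): print(v,cast(C,(329,v),.052).round(4))
"
```

```text
col [(146, [18, 107, 129]), (147, [18, 101, 137]), (148, [19, 102, 138]), (149, [19, 103, 138]), (150, [20, 103, 136]), (151, [19, 102, 138]), (152, [18, 103, 138]), (153, [19, 104, 137]), (154, [19, 105, 138]), (155, [20, 91, 152]), (156, [22, 74, 178]), (157, [26, 64, 184]), (158, [32, 50, 189]), (159, [33, 50, 192]), (160, [33, 50, 192]), (161, [33, 50, 192]), (162, [34, 50, 193]), (163, [33, 52, 191]), (164, [29, 56, 173]), (165, [20, 96, 144]), (166, [19, 107, 129]), (167, [19, 105, 104]), (168, [20, 98, 91]), (169, [20, 101, 86]), (170, [20, 95, 86]), (171, [19, 101, 88]), (172, [19, 109, 103]), (173, [19, 105, 139]), (174, [23, 82, 168]), (175, [31, 56, 187]), (176, [32, 54, 192]), (177, [32, 57, 192])]
row 160 [(316, [32, 49, 192]), (317, [33, 49, 194]), (318, [33, 49, 194]), (319, [33, 49, 194]), (320, [28, 54, 185]), (321, [21, 83, 173]), (322, [20, 100, 153]), (323, [18, 103, 143]), (334, [32, 52, 186]), (335, [28, 58, 162]), (336, [21, 87, 132]), (337, [19, 104, 133]), (338, [19, 105, 138]), (339, [19, 107, 138]), (340, [18, 106, 140]), (341, [19, 105, 139]), (342, [19, 1
[... 287 characters left out ...]
(337, [19, 107, 110]), (338, [20, 104, 130]), (339, [19, 102, 138]), (340, [18, 104, 140]), (341, [19, 106, 137]), (342, [19, 105, 139]), (343, [19, 101, 139])]
row 166 [(316, [33, 49, 192]), (317, [33, 52, 192]), (318, [32, 52, 191]), (319, [24, 69, 180]), (320, [19, 93, 156]), (321, [19, 96, 109]), (322, [19, 98, 86]), (323, [19, 99, 88]), (334, [18, 95, 89]), (335, [19, 103, 84]), (336, [17, 102, 100]), (337, [19, 107, 134]), (338, [22, 87, 149]), (339, [23, 80, 153]), (340, [22, 76, 158]), (341, [23, 73, 161]), (342, [30, 56, 179]), (343, [32, 55, 187])]
162.5 [[ 0.6658 -0.0165  0.052 ]]
163.5 [[ 0.6647 -0.0166  0.052 ]]
164.5 [[ 0.6635 -0.0168  0.052 ]]
165.5 [[ 0.6623 -0.0169  0.052 ]]
```

```bash
python3 -m pendant '[[0.0,0.002,0.0004,0.03,0],[0.0,0,0,0.03,0],[0.0,0,0,0.024,0],[0.0,0,0,0,0],[0.0,0,0,0,0],[0.0,0,0,0,0]]'
python3 shot.py w4
python3 -c "
from m import *
im,C=load('w4'); p=np.load('pics/w4.npz')['p']; print(p)
print(proj(C,[[.663,-.0168,.052],[.663+.0095,-.0168,.052],[p[0],p[1],p[2]-.114]]))
cv2.imwrite('pics/w4v.png',cv2.resize(im[120:270,250:410],None,fx=4,fy=4,interpolation=cv2.INTER_CUBIC))"
```

```text
clock: 6.75
eef_pos: [0.6646, -0.0165, 0.1772]
eef_rot: [0.998, 0.055, 0.002, 0.0]
contact_force: [0.7, 0.5, 0.2]
gripper_width: 0.0152
grasp_force: 39.4
[ 0.66459471 -0.0165229   0.17721036]
[[328.19430146 189.9113112 ]
 [329.36906426 179.8336623 ]
 [328.05176304 191.96658084]]
```

View pics/w4v.png

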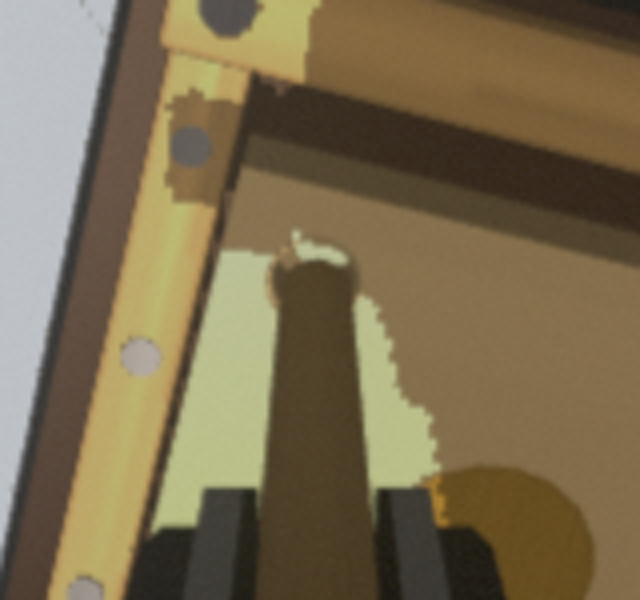

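```bash
python3 -m pendant '[[0.0,-0.0007,-0.0005,0,0],[0.0,0,0,0.006,0],[0.0,0,0,0.005,0],[0.0,0,0,0.004,0],[0.0,0,0,0.003,0],[0.0,0,0,0,0],[0.0,0,0,0,0]]'
```

```text
clock: 7.5
eef_pos: [0.6621, -0.0165, 0.1562]
eef_rot: [0.998, 0.055, -0.0, 0.0]
contact_force: [0.0, -0.8, -0.4]
gripper_width: 0.0149
grasp_force: 39.3
```

```bash
python3 -m pendant '[[0.0,0,0,0.006,0],[0.0,0,0,0.006,0],[0.0,0,0,0.005,0],[0.0,0,0,0.003,0],[0.0,0,0,0,0],[0.0,0,0,0,0]]'
```

```text
clock: 8.1
eef_pos: [0.6622, -0.0165, 0.1363]
eef_rot: [0.998, 0.055, -0.0, 0.0]
contact_force: [0.9, -0.6, -0.2]
gripper_width: 0.015
grasp_force: 39.3
```

```bash
python3 -m pendant '[[0.0,0,0,0.002,0],[0.0,0,0,0.001,0],[0.0,0,0,0.001,0],[0.0,0,0,0,0],[0.0,0,0,0,0]]'
```

```text
clock: 8.6
eef_pos: [0.6628, -0.0164, 0.1341]
eef_rot: [0.998, 0.055, 0.001, 0.0]
contact_force: [-1.6, -0.7, 7.1]
gripper_width: 0.0149
grasp_force: 40.2
```

```bash
python3 -m pendant '[[0.045,0,0,0,0],[0.045,0,0,0,0],[0.045,0,0,0,0],[0.045,0,0,-0.02,0],[0.045,0,0,-0.04,0],[0.045,0,0,-0.048,0],[0.045,0,0,-0.048,0],[0.045,0,0,-0.03,0]]'
python3 shot.py w5
python3 -c "
from m import *
im,C=load('w5'); p=np.load('pics/w5.npz')['p']
print(proj(C,[[.6625,-.0168,.17],[.6625,-.0168,.16],[.6456,-.1313,.052]]).round(1)); cv2.imwrite('pics/w5v.png',im)
plan(.5237,.3048,.31,6.4)"
```

```text
clock: 9.4
eef_pos: [0.6631, -0.0162, 0.3224]
eef_rot: [0.998, 0.055, 0.002, 0.0]
contact_force: [0.3, 0.1, -0.9]
gripper_width: 0.0451
grasp_force: 0.0
[[328.7 180.8]
 [328.7 178.1]
 [410.  178.4]]
at [ 0.6649 -0.0159  0.3272] yaw 6.33 shift(current tool axes) [-0.1052 -0.3343  0.0155] turn -0.07
shift after turn [-0.1046 -0.3345  0.0172]
```

View pics/w5v.png

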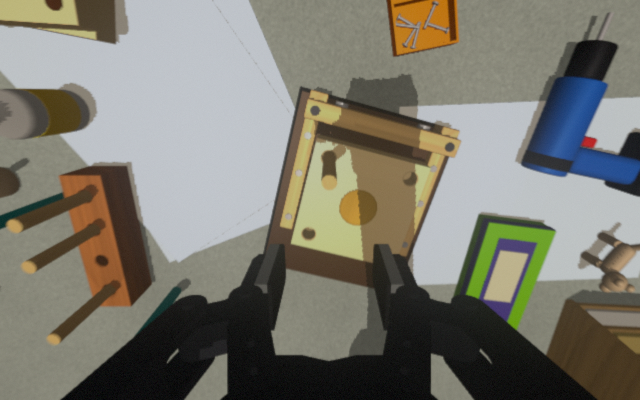

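```bash
python3 -m pendant '[[0.05,-0.0131,-0.0418,0,0],[0.05,-0.0131,-0.0418,0,0],[0.05,-0.0131,-0.0418,0,0],[0.05,-0.0131,-0.0418,0,0],[0.05,-0.0131,-0.0418,0,0],[0.05,-0.0131,-0.0418,0,0],[0.05,-0.0131,-0.0418,0,0],[0.05,-0.0131,-0.0418,0,0],[0.05,0,0,0,0],[0.05,0,0,0,0],[0.05,0,0,0,0]]'
python3 -c "
from m import *
plan(.5237,.3048,.123,6.4)"
```

```text
clock: 10.55
eef_pos: [0.5219, 0.3028, 0.3177]
eef_rot: [0.999, 0.054, -0.0, 0.001]
contact_force: [1.4, -1.3, 0.2]
gripper_width: 0.05
grasp_force: 0.0
at [0.5219 0.3028 0.3177] yaw 6.23 shift(current tool axes) [ 0.0021 -0.002   0.1947] turn -0.17
shift after turn [ 0.002  -0.0018  0.1947]
```

```bash
python3 -m pendant '[[0.05,0.002,-0.0018,0.04,0],[0.05,0,0,0.045,0],[0.05,0,0,0.045,0],[0.05,0,0,0.035,0],[0.05,0,0,0.029,0],[0.05,0,0,0,0],[0.0,0,0,0,0],[0.0,0,0,0,0],[0.0,0,0,0,0],[0.0,0,0,0,0],[0.0,0,0,0,0]]'
```

```text
clock: 11.65
eef_pos: [0.5242, 0.3068, 0.1265]
eef_rot: [0.998, 0.055, 0.002, -0.001]
contact_force: [0.2, -0.9, 6.6]
gripper_width: 0.0148
grasp_force: 39.5
```

```bash
python3 -m pendant '[[0.0,0,0,-0.02,0],[0.0,0,0,-0.04,0],[0.0,0,0,-0.048,0],[0.0,0,0,-0.048,0],[0.0,0,0,-0.044,0],[0.0,0.0072,0.045,0,0],[0.0,0.0072,0.045,0,0],[0.0,0.0072,0.045,0,0],[0.0,0.0072,0.045,0,0],[0.0,0.0072,0.045,0,0]]'
python3 -m pendant '[[0.0,0.0072,0.045,0,0],[0.0,0.0072,0.045,0,0],[0.0,0.0072,0.045,0,0],[0.0,0.0072,0.045,0,0],[0.0,0.0072,0.045,0,0],[0.0,0,0,0.04,0],[0.0,0,0,0,0],[0.0,0,0,0,0]]'
python3 -c "
from m import *
plan(.6456,-.1315,.1785,6.4)"
```

```text
clock: 12.65
eef_pos: [0.5835, 0.085, 0.325]
eef_rot: [0.998, 0.055, 0.001, 0.0]
contact_force: [0.9, 0.1, 0.3]
gripper_width: 0.0148
grasp_force: 39.3
clock: 13.45
eef_pos: [0.6438, -0.1316, 0.2844]
eef_rot: [0.998, 0.056, -0.001, -0.001]
contact_force: [0.6, -0.1, 0.8]
gripper_width: 0.0148
grasp_force: 39.4
at [ 0.6438 -0.1316  0.2844] yaw 6.44 shift(current tool axes) [0.002  0.0003 0.1059] turn 0.04
shift after turn [1.800e-03 1.000e-04 1.059e-01]
```

```bash
python3 -m pendant '[[0.0,0.002,0,0.045,0],[0.0,0,0,0.04,0],[0.0,0,0,0.02,0],[0.0,0,0,0,0],[0.0,0,0,0,0],[0.0,0,0,0,0]]'
python3 shot.py w6
python3 -c "
from m import *
im,C=load('w6'); p=np.load('pics/w6.npz')['p']; print(p)
print((4*(proj(C,[[.6456,-.1315,.052],[p[0],p[1],p[2]-.1165]])-[250,120])).round())
cv2.imwrite('pics/w6v.png',cv2.convertScaleAbs(cv2.resize(im[120:270,250:410],None,fx=4,fy=4,interpolation=cv2.INTER_CUBIC),alpha=1.6))"
```

```text
clock: 14.05
eef_pos: [0.648, -0.132, 0.1825]
eef_rot: [0.998, 0.056, 0.003, 0.0]
contact_force: [-0.1, 0.0, -0.4]
gripper_width: 0.0151
grasp_force: 39.4
[ 0.6479615  -0.13202713  0.18249963]
[[309. 276.]
 [312. 285.]]
```

View pics/w6v.png

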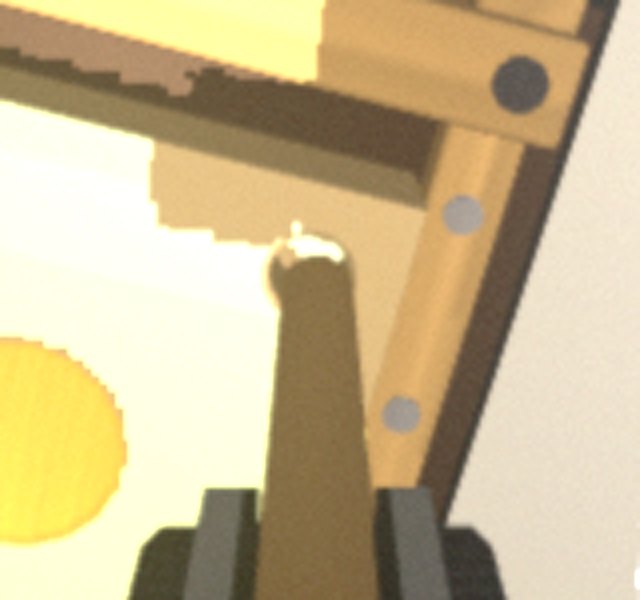

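```bash
python3 -m pendant '[[0.0,-0.0014,-0.001,0,0],[0.0,0,0,0.006,0],[0.0,0,0,0.006,0],[0.0,0,0,0.004,0],[0.0,0,0,0.004,0],[0.0,0,0,0,0],[0.0,0,0,0,0]]'
```

```text
clock: 14.8
eef_pos: [0.6446, -0.1319, 0.159]
eef_rot: [0.998, 0.055, -0.0, -0.0]
contact_force: [-0.1, 0.6, 0.2]
gripper_width: 0.0146
grasp_force: 39.4
```

```bash
python3 -m pendant '[[0.0,0,0,0.006,0],[0.0,0,0,0.006,0],[0.0,0,0,0.006,0],[0.0,0,0,0.003,0],[0.0,0,0,0.001,0],[0.0,0,0,0.001,0],[0.0,0,0,0,0],[0.0,0,0,0,0]]'
```

```text
clock: 15.6
eef_pos: [0.6447, -0.1319, 0.1366]
eef_rot: [0.998, 0.055, 0.0, 0.0]
contact_force: [-0.2, 0.9, 1.0]
gripper_width: 0.0151
grasp_force: 39.5
```

```bash
python3 -m pendant '[[0.0,0,0,0.001,0],[0.0,0,0,0.001,0],[0.0,0,0,0,0],[0.0,0,0,0,0]]'
```

```text
clock: 16.0
eef_pos: [0.6455, -0.1319, 0.1365]
eef_rot: [0.998, 0.055, 0.001, 0.0]
contact_force: [-1.7, 0.9, 8.8]
gripper_width: 0.0149
grasp_force: 40.4
```

```bash
python3 -m pendant '[[0.045,0,0,0,0],[0.045,0,0,0,0],[0.045,0,0,0,0],[0.045,0,0,-0.02,0],[0.045,0,0,-0.04,0],[0.045,0,0,-0.048,0],[0.045,0,0,-0.04,0],[0.03,0,0,0,7.4],[0.0,0,0,0,7.4],[0,0,0,0,0],[0,0,0,0,0]]'
python3 shot.py w7
python3 -c "
from m import *
im,C=load('w7')
holes('w7',[tuple(q) for q in proj(C,[[.5477,.0002,.052],[.5311,-.1145,.052]])],win=12)
t=cv2.inRange(cv2.cvtColor(im,cv2.COLOR_BGR2HSV),(12,60,120),(27,170,255))
pr=proj(C,[[.6624,-.0167,.17],[.6453,-.1317,.17]]); print('post tops expected px',pr.round(1).tolist())
cv2.imwrite('pics/w7v.png',im)
plan(.468,-.0467,.30,-8.4)"
```

```text
clock: 17.1
eef_pos: [0.6443, -0.1319, 0.2817]
eef_rot: [0.997, -0.072, -0.001, 0.0]
contact_force: [-0.6, 0.2, 0.1]
gripper_width: 0.0
grasp_force: 0.0
(np.float64(241.31994645904473), np.float64(246.21101704709156)) circle 0.5477 0.0002 d 0.0223 ell [5.478e-01 4.000e-04] [0.0215 0.0221]
(np.float64(327.80968947016083), np.float64(246.20780599926195)) circle 0.5348 -0.1143 d 0.0432 ell [ 0.5387 -0.1142] [0.0344 0.052 ]
post tops expected px [[192.7, 190.7], [327.9, 191.1]]
at [ 0.6444 -0.1319  0.2817] yaw -8.32 shift(current tool axes) [-0.1869 -0.0588 -0.0181] turn 0.08
shift after turn [-0.1869 -0.0585 -0.0183]
```

View pics/w7v.png

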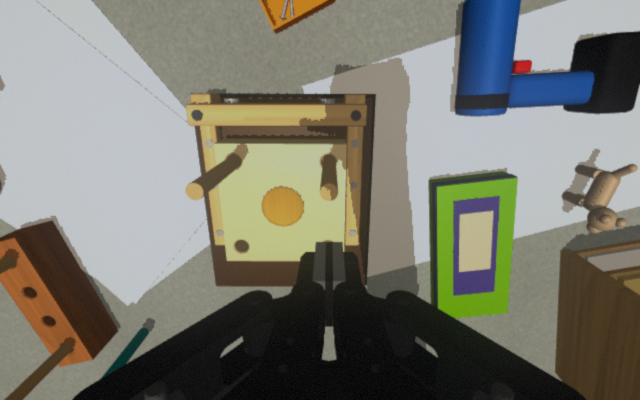

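Both posts stand in the fence-side holes, tops at px (195,190) and (328,192) against (193,191) and (328,191) predicted, so they are home. The base hasn't moved. Moving behind the base's near edge.

```bash
python3 -m pendant '[[0,-0.0374,-0.0117,-0.0036,0],[0,-0.0374,-0.0117,-0.0036,0],[0,-0.0374,-0.0117,-0.0036,0],[0,-0.0374,-0.0117,-0.0036,0],[0,-0.0374,-0.0117,-0.0036,0],[0,0,0,0.045,0],[0,0,0,0.045,0],[0,0,0,0.045,0],[0,0,0,0.045,0],[0,0,0,0,0],[0,0,0,0,0]]' 40
python3 -c "
from m import *
plan(.468,-.0467,.032,-8.4)"
```

```text
clock: 18.25
eef_pos: [0.4685, -0.0464, 0.1206]
eef_rot: [0.997, -0.073, -0.0, -0.0]
contact_force: [0.3, -0.3, 1.4]
gripper_width: 0.0
grasp_force: 0.0
at [ 0.4685 -0.0464  0.1206] yaw -8.39 shift(current tool axes) [-0.0003  0.0004  0.0886] turn 0.01
shift after turn [-0.0004  0.0004  0.0886]
```

```bash
python3 -m pendant '[[0,0,0,0.04,0],[0,0,0,0.03,0],[0,0,0,0.0186,0],[0,0,0,0,0],[0,0.01,0,0,0],[0,0.01,0,0,0],[0,0.008,0,0,0],[0,0,0,0,0],[0,0,0,0,0]]'
```

```text
clock: 19.15
eef_pos: [0.4964, -0.0508, 0.0321]
eef_rot: [0.997, -0.074, 0.0, 0.0]
contact_force: [-1.0, 0.3, -0.5]
gripper_width: -0.0001
grasp_force: 0.0
```

```bash
python3 -m pendant '[[0,0.003,0,0,0],[0,0.003,0,0,0],[0,0.003,0,0,0],[0,0.003,0,0,0],[0,0.003,0,0,0],[0,0,0,0,0]]'
```

```text
clock: 19.75
eef_pos: [0.5111, -0.053, 0.0316]
eef_rot: [0.997, -0.074, 0.0, -0.0]
contact_force: [0.0, 0.6, 0.2]
gripper_width: -0.0001
grasp_force: 0.1
```

```bash
python3 -m pendant '[[0,0.002,0,0,0],[0,0.002,0,0,0],[0,0.002,0,0,0],[0,0.002,0,0,0],[0,0.002,0,0,0]]'; python3 shot.py w8; python3 -c "
from m import *
p=pose()[0]; X=np.array([np.cos(np.radians(8.4)),-np.sin(np.radians(8.4))]); print('base-x of TCP rel. original centre',(p[:2]-[.5966,-.0657])@X, p)
cv2.imwrite('pics/w8v.png',load('w8')[0])"
```

```text
clock: 20.25
eef_pos: [0.5208, -0.0545, 0.0316]
eef_rot: [0.997, -0.074, -0.0, 0.0]
contact_force: [-1.4, 0.4, -0.5]
gripper_width: 0.0004
grasp_force: 0.7
base-x of TCP rel. original centre -0.07615903991536932 [ 0.52127315 -0.05447162  0.03173098]
```

View pics/w8v.png

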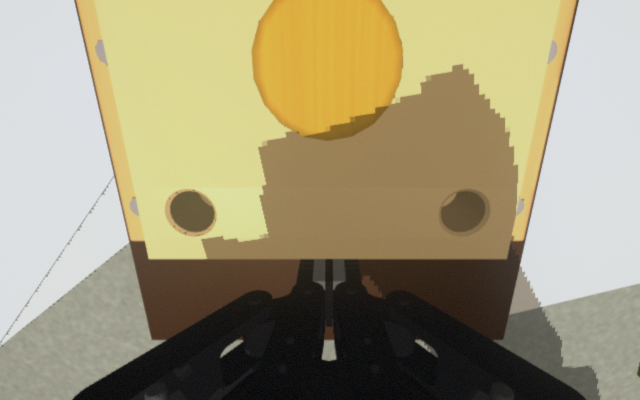

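The base is square to the jig and the fingers touch its near edge at px (329,258). I'll push on gently.

```bash
python3 -m pendant '[[0,0.0015,0,0,0],[0,0.0015,0,0,0],[0,0.0015,0,0,0],[0,0.0015,0,0,0],[0,0.0015,0,0,0],[0,0.0015,0,0,0]]'; python3 -c "
from m import *
# gap seen from the top camera: far edge of base vs fence face at z .052/.062
im=manip.grab_frame('top')[:,:,::-1]; C=cam('top'); g=cv2.cvtColor(im,cv2.COLOR_BGR2HSV)
X=np.array([.9893,-.1461]); c=np.array([.5966,-.0657])
for d in np.arange(.06,.15,.004):
    u=proj(C,[[*(c+X*d),.052]])[0]; print(round(d,3),g[int(round(u[1])),int(round(u[0]))].tolist(),end=' ')"
```

```text
clock: 20.9
eef_pos: [0.5274, -0.0555, 0.0313]
eef_rot: [0.997, -0.074, -0.003, 0.0]
contact_force: [-8.5, 1.0, 4.2]
gripper_width: -0.0002
grasp_force: 4.0
0.06 [34, 67, 222] 0.064 [34, 68, 222] 0.068 [33, 68, 222] 0.072 [34, 68, 222] 0.076 [34, 68, 222] 0.08 [33, 68, 222] 0.084 [33, 70, 222] 0.088 [33, 70, 222] 0.092 [33, 69, 221] 0.096 [33, 72, 217] 0.1 [31, 74, 189] 0.104 [24, 95, 166] 0.108 [22, 117, 214] 0.112 [23, 115, 217] 0.116 [25, 109, 217] 0.12 [25, 108, 217] 0.124 [23, 107, 209] 0.128 [23, 73, 175] 0.132 [26, 25, 151] 0.136 [41, 13, 154] 0.14 [41, 13, 157] 0.144 [39, 12, 155] 0.148 [39, 12, 153]
```

```bash
python3 -m pendant '[[0,0,0,0,0],[0,0,0,0,0],[0,0,0,0,0]]'; python3 -m pendant '[[0,0.0005,0,0,0],[0,0,0,0,0],[0,0,0,0,0],[0,0,0,0,0]]'
```

```text
clock: 21.25
eef_pos: [0.5274, -0.0555, 0.0313]
eef_rot: [0.997, -0.074, -0.002, 0.0]
contact_force: [-5.4, 0.7, 3.1]
gripper_width: 0.0001
grasp_force: 2.9
clock: 21.65
eef_pos: [0.5274, -0.0555, 0.0312]
eef_rot: [0.997, -0.074, -0.003, 0.0]
contact_force: [-6.5, 2.0, 3.2]
gripper_width: 0.0003
grasp_force: 3.5
```

```bash
python3 -m pendant '[[0,0.0005,0,0,0],[0,0.0005,0,0,0],[0,0,0,0,0],[0,0,0,0,0],[0,0,0,0,0],[0,0,0,0,0]]'; python3 -m pendant '[[0,0,0,0,0],[0,0,0,0,0],[0,0,0,0,0],[0,0,0,0,0],[0,0,0,0,0]]'
```

```text
clock: 22.25
eef_pos: [0.5274, -0.0555, 0.031]
eef_rot: [0.997, -0.074, -0.004, 0.0]
contact_force: [-8.2, 2.0, 4.6]
gripper_width: -0.0003
grasp_force: 4.4
clock: 22.75
eef_pos: [0.5274, -0.0555, 0.031]
eef_rot: [0.997, -0.074, -0.004, 0.0]
contact_force: [-8.6, 1.4, 4.7]
gripper_width: -0.0001
grasp_force: 4.4
```

```bash
python3 -m pendant '[[0,0.0005,0,0,0],[0,0.0005,0,0,0],[0,0,0,0,0],[0,0,0,0,0],[0,0,0,0,0],[0,0,0,0,0],[0,0,0,0,0],[0,0,0,0,0],[0,0,0,0,0]]'; python3 shot.py w9; python3 -c "
from m import *
im=manip.grab_frame('top')[:,:,::-1]; C=cam('top')
up=cv2.resize(im,None,fx=4,fy=4,interpolation=cv2.INTER_CUBIC)
cv2.imwrite('pics/end.png',np.ascontiguousarray(up[480:1000,1100:1600]))"
python3 -m pendant '[[0,0,0,0,0],[0,0,0,0,0],[0,0,0,0,0]]'
```

```text
clock: 23.65
eef_pos: [0.5273, -0.0556, 0.0308]
eef_rot: [0.997, -0.074, -0.005, 0.001]
contact_force: [-10.6, 2.5, 4.9]
gripper_width: 0.0
grasp_force: 5.2
clock: 24.05
eef_pos: [0.5273, -0.0556, 0.0308]
eef_rot: [0.997, -0.074, -0.005, 0.0]
contact_force: [-10.9, 1.5, 5.0]
gripper_width: -0.0001
grasp_force: 5.2
```

View pics/end.png

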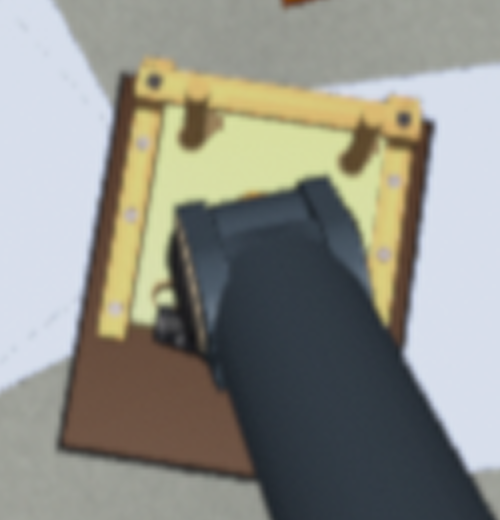

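The base is flush with the fence (the dark gap is gone, edge at crop y of about 105–135). Both posts stand at about (195,120) and (358,145). The push is a steady 11 N, so I'm handing in.

```bash
python3 -c "
from h import *
print(manip.job_done())"
```

```text
the job is handed in; nothing more can be done
None
```

I stood a post at the bottom of each of the two fence-side holes, slid the base flush against the fence, and handed in at about 24 s with the fingers still pressing it at a steady 11 N or so; the hand-in returned no verdict.

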